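Nip a padlock in a coarse/fine clamping fixture

TASK

Clamp the brass padlock in the bench fixture so it can be worked on: run the jaw in with the large black outer knob until the padlock is lightly nipped against the spring-backed brass jaw, then do the final squeeze with the small silver inner knob alone, until you feel the sprung jaw come solidly home on its stop, and stop there - snug, not crushed. Leave the padlock lying in the fixture, let go of the knobs, and do not disturb the other things on the bench.

Things in the scene. Friction and masses are not known exactly. Their poses are not given: they have to be found in the camera images.
- fixture: dark steel base plate 100 x 270 x 12 mm, fixed to the bench; on its +y end a grey drive housing with the two knobs on top, on its -y end a grey carrier with the sprung jaw. Origin: centre of the plate's underside, z up; the moving jaw advances along its -y. Nothing of it but the knobs is higher than 48 mm above the bench
- coarse_knob (a joint): angle (rad, 0 to 6) of the large black outer knob, a drum of 58 mm diameter, 48 to 76 mm above the bench, axis vertical; grows clockwise seen from above, each rad drives the steel jaw 12 mm towards the sprung jaw. Friction about 0.35 N m plus 0.012 N m per N of clamping force; stays where it is left
- fine_knob (a joint): angle (rad, 0 to 7) of the small silver inner knob, a drum of 30 mm diameter, 79 to 103 mm above the bench, coaxial with the outer knob and 3 mm above it; grows clockwise seen from above, each rad drives the carrier with the sprung jaw 5 mm towards the steel jaw. Friction about 0.17 N m plus 0.005 N m per N of clamping force; stays where it is left
- coarse_grip (a point): centre of the outer knob, on its axis, half-way up (62 mm above the bench)
- fine_grip (a point): centre of the inner knob, on its axis, half-way up (91 mm above the bench)
- fine_mark (a point): end of the red line on the top of the inner knob, 14.5 mm from its axis; it shows how far the knob has turned
- jaw: steel jaw, 50 mm wide, 24 mm high, driven along the fixture's -y by the outer knob; the origin is no feature of it, use jaw_face
- jaw_face (a point): centre of the steel jaw's clamping face (it looks along the fixture's -y)
- sprung_jaw: brass spring-backed jaw, 50 mm wide, 24 mm high, facing the steel jaw, sliding in the carrier that the inner knob drives along the fixture's +y. Its spring holds 3.6 N before it gives, rising to about 8.3 N over a travel of 5 to 8 mm; there it is home on a hard stop and the force rises by some 15 to 25 N per mm. Origin no feature of it, use sprung_face
- sprung_face (a point): centre of the sprung jaw's clamping face (it looks along the fixture's +y). Lightly nipped: the padlock presses on it with 2.5 to 7.5 N and it is not home. Snug: home and clamped with 12 to 22 N. Above 30 N the padlock is marked
- padlock: brass padlock lying flat on the fixture's plate (its underside 12 mm above the bench) between the two jaws, loose at the start, 0.16 kg; its body is 36 x 42 x 16 mm, clamped across the 42 mm, and its steel shackle points along its own +x. Origin: under its middle (1 to 35 mm along -x is the body), midway across the 42 mm
- cam_lock: small silver cam lock with a brass tang, 36 mm, a loose bystander
- lock_cylinder: silver rim lock cylinder, 61 x 45 x 45 mm, a loose bystander
- key_pink: key with a pink head, 29 x 60 x 6 mm, a loose bystander
There are look-alikes about, which are no part of the job. What is shaped like the padlock but blue is not meant.

How it is judged:
On the way, in this order (a step that is already met when the one before it is completed fails the run):
1. with the inner knob still as it was (its mark moved less than 2 mm), the steel jaw lightly nips the padlock against the sprung jaw: 2.5 to 7.5 N on the sprung jaw (contact force between padlock and sprung_jaw between 2.5 and 7.5 N and contact force between jaw and padlock above 2 N and distance of fine_mark from where it was at the start of the episode below 0.002 m), for 0.3 s.
2. the inner knob has been turned (its mark moved more than 2.5 mm) and the padlock is clamped with 12 to 22 N (distance of fine_mark from where it was at the start of the episode above 0.0025 m and contact force between jaw and padlock between 12 and 22 N), for 0.3 s.
At the end, for the whole second after the job is handed in: the padlock lies flat on the fixture's plate (within 4 mm and 0.1 rad), at rest, clamped between the jaws with 12 to 22 N, the sprung jaw home (10 to 24 N on it), and the inner knob's mark more than 2.5 mm from where it began (all of step 2 and contact force between padlock and sprung_jaw between 10 and 24 N and angle between padlock's own z axis and vertical below 0.1 rad and z of padlock in the frame of fixture below 0.016 m and linear speed of padlock below 0.01 m/s); the robot touches nothing.
It fails at once if the padlock is squeezed with more than 30 N (contact force between jaw and padlock above 30 N).
It fails at once if the outer knob is turned on (faster than 0.15 rad/s) while the clamping force is above 13 N (contact force between jaw and padlock above 13 N and velocity of joint coarse_knob above 0.15 rad/s).
It fails at once if the padlock is touched by the fingers with more than 5 N (contact force between the fingers and padlock above 5 N).
It fails at once if a loose bystander is shifted by more than 20 mm (distance of any of cam_lock, lock_cylinder, key_pink from where it was at the start of the episode above 0.02 m).
It also fails if it takes over 67 s, if anything falls off the work surface, if the arm or the gripper's body presses on something with over 40 N, if the wrist force passes 120 N, or if a joint passes its speed limit or range.

ROBOT

A 6-joint arm with a two-finger parallel gripper is mounted at the origin on a cart in front of the work surface, level with it; the furniture and walls round the work are solid. World frame = base frame: x ahead of the robot, y to its left, z up, the work surface at z = 0. Lengths are in m, angles in rad, forces in N, time in s.
With the tool pointing down it reaches from about 0.275 to 0.85 m from the base axis. Payload 19 kg.
Tool frame: the origin (TCP) lies midway between the tips of the shut fingers; the grasp point (between the pads) lies 19 mm behind it; z points along the fingers, y is the direction in which the jaws open and shut (so a half turn about z gives the same grasp; the last joint's range is limited). The gripper opens to 85 mm and grips with 20 to 120 N. Pads are 22 mm wide; open, the fingers measure 114 mm over their backs; the gripper's body (76 mm by 85 mm) begins 54 mm behind the grasp point. The pads swing forward as they close: fully open they stand 13 mm farther back than shut.
Start: joints at [-1.365, 0.15, 1.437, -0, 1.554, -0.134], TCP at [0.192, -0.542, 0.231] pointing down, gripper open.
Joint ranges: [-2.8, 2.8], [-0.68, 2.1], [0.12, 2.68], [-1.39, 4.53], [0.16, 2.79], [-2.81, 2.81]. Speed limits (rad/s): [1.89, 1.89, 2.22, 3.01, 3.01, 3.01].

INTERFACE

Orientations are given as a 3x3 rotation matrix whose columns are the frame's x, y, z axes.
In Python, from cell import r gives the robot as it stands.
- The arm moves only by the tool arm_command, never from a script. Its argument "commands" is text: rows parted by semicolons, each of 5 numbers parted by spaces: the shift along the tool's x, y, z in mm, then the turn about the tool's z in degrees, then the finger opening in mm, from 0 to 85.4. In form: dx dy dz roll claw; .... A call has 1 to 5 rows; each row shifts and turns the commanded pose from where the row before left it, along the tool's axes as they then stand; what a row does not reach is not made up. A row lasts 1/12 s, in which the tool goes at most 41.7 mm and 7.16 degrees, less where a joint would pass 70% of its speed; a pose out of reach is approached as far as the arm can. A call is refused whole if a number of a shift passes 41.7 or a number of a turn 7.16, either way. A call with a gripper value outside its range is refused whole. The fingers move at their own pace and stop on an object; "grip_force" is the grip in N (left out, the last holds). Time passes only in rows, so rows that do not move let the fingers close. It gives the time, the measured TCP pose, the force and the opening at its end, in the units of the state.
- r.get_state(): the state, without advancing time (a new reading comes with each control period).
- r.camera(name): name is "scene" or "top" or "wrist"; returns (picture, depth): 480x640x3 uint8, blue, green, red; 480x640 float32, m along the optical axis (not along the pixel's ray), 0 where there is no reading.
- r.calibration(name): a dict with "mtx" (3x3 intrinsics, pixels), "R" (3x3) and "t" (3): a world point X has camera coordinates R X + t; the wrist camera has in their place "hand_eye" (4x4, takes a point from camera to tool coordinates, whose origin is the TCP and whose axes are the flange's). Camera axes: x right, y down, z forward; pixel columns grow to the right and rows downward; lengths in m; the calibration is good to about 2 mm. A picture is of the moment at which its call begins: read the wrist's pose just before it. calibration takes no time and is no camera call.
- r.finish_job(): hands the job in, once; it reports no verdict.
The state is a dict: "time": time; "q": joint angles; "joint_vel": joint speeds; "joint_efforts": joint torques, N m; "position": TCP position; "eef_rot": TCP orientation; "contact_force": force on the tool from outside, world axes, zero at the start; "wrist_torque": the same for the moment, N m; "finger_gap": finger opening in m.
Only numpy, scipy, OpenCV 4.12 (cv2) and the standard library are available. Lean on these libraries where they do the work, as an engineer would, in place of code of your own. Each camera call takes 0.05 s, during which the arm holds its last target.

## Working session

There is one attempt and no reset: what is moved stays moved. The work goes in short steps, Python scripts to look and compute and a tool call to move; the robot and the scene stay as the last step left them, time stands still between calls to the robot, and variables do not carry over. Pictures are saved under pics/ and viewed, and the job is handed in when it is done.

Besides the shell and the picture viewer there is one more tool, called after "Request:" as name(argument=value, ...) on one line, values as JSON. arm_command: Moves the arm, as the interface text tells. Its arguments: {"type":"object","properties":{"commands":{"type":"string"},"grip_force":{"type":"number"}},"required":["commands"]}

```bash
ls; mkdir -p pics; python3 - <<'E'
from cell import r
import cv2,numpy as np
s=r.get_state();print(s)
for n in ("scene","top"):
    p,d=r.camera(n);cv2.imwrite(f"pics/{n}0.png",p);np.save(f"pics/{n}0.npy",d)
    c=r.calibration(n);print(n,c)
print(r.calibration("wrist"))
E
```

```text
pics
{'time': 0.0, 'q': array([-1.36496901e+00,  1.50965780e-01,  1.43799957e+00,  1.66568082e-05,
        1.55381309e+00, -1.34003844e-01]), 'joint_vel': array([-0.00102302, -0.00042006,  0.00019658, -0.00019451,  0.000352  ,
       -0.00070675]), 'joint_efforts': array([-7.20958269e-04, -7.13052320e+01, -5.70870352e+01, -3.82309599e-04,
        8.66198709e-03,  1.47784044e-05]), 'position': array([ 0.19159835, -0.54188446,  0.23070264]), 'eef_rot': array([[ 9.42811075e-01,  3.33327504e-01, -2.26044572e-04],
       [ 3.33327535e-01, -9.42810373e-01,  1.16416028e-03],
       [ 1.74929475e-04, -1.17293009e-03, -9.99999297e-01]]), 'contact_force': array([-0.21942785,  0.17227337, -0.16186501]), 'wrist_torque': array([-0.03544928, -0.04223763, -0.01176055]), 'finger_gap': 0.08527746957705247}
scene {'mtx': array([[547.86013296,   0.        , 324.16408243],
       [  0.        , 547.86013296, 237.67975735],
       [  0.        ,   0.        ,   1.        ]]), 'R': array([[ 0.71457334, -0.69932179,  0.01827482],
       [-0.52449675, -0.55285607, -0.64749774],
       [ 0.46291262,  0.45309
[... 258 characters left out ...]
1930157, -0.99967797,  0.01647448],
       [-0.99938349, -0.01977398, -0.02901076],
       [ 0.02932718, -0.01590437, -0.99944333]]), 't': array([0.01008165, 0.43531647, 1.24682519])}
{'mtx': array([[394.71911002,   0.        , 317.49863414],
       [  0.        , 394.71911002, 242.49886413],
       [  0.        ,   0.        ,   1.        ]]), 'hand_eye': array([[ 1.94153688e-04, -9.48357098e-01, -3.17204630e-01,
         8.10716091e-02],
       [ 9.99999663e-01, -6.90304447e-05,  8.18459475e-04,
        -2.94325403e-04],
       [-7.98088629e-04, -3.17204682e-01,  9.48356765e-01,
        -1.41417201e-01],
       [ 0.00000000e+00,  0.00000000e+00,  0.00000000e+00,
         1.00000000e+00]])}
```

View pics/scene0.png

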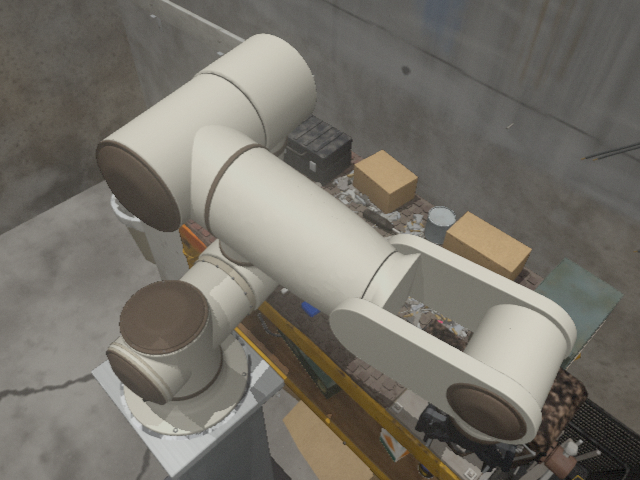

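View pics/top0.png

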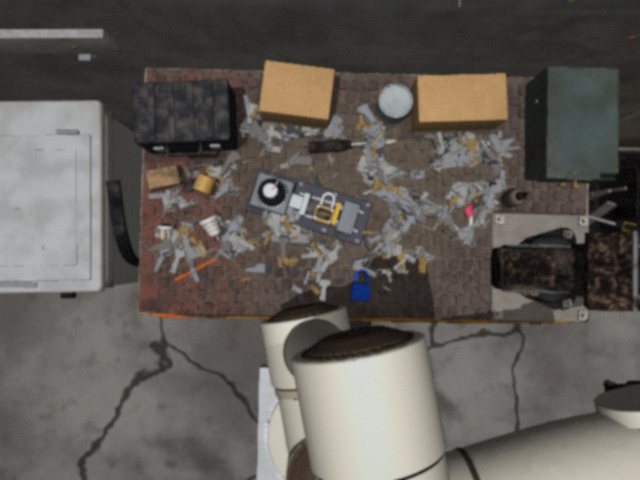

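The top view shows the fixture at about (310,207), with its knobs at (270,190) and a brass padlock at (326,210). The blue look-alike is at (360,287), which isn't the one meant. I'll enlarge the fixture.

```bash
cat > h.py <<'E'
import cv2,numpy as np
from cell import r
def ray(n,u,v,z):
    c=r.calibration(n);R,t,K=c["R"],c["t"],c["mtx"]
    d=R.T@np.linalg.inv(K)@np.array([u,v,1.]);o=-R.T@t
    return o+d*(z-o[2])/d[2]
def proj(n,X):
    c=r.calibration(n);p=c["mtx"]@(c["R"]@np.array(X)+c["t"]);return p[:2]/p[2]
E
python3 - <<'E'
from h import *
p=cv2.imread("pics/top0.png");c=p[160:250,235:380]
cv2.imwrite("pics/top0z.png",cv2.resize(c,None,fx=5.5,fy=5.5,interpolation=cv2.INTER_CUBIC))
d=np.load("pics/top0.npy")
for uv in [(270,190),(290,215),(350,222),(325,212)]: print(uv,d[uv[1],uv[0]])
print(ray("top",270,190,.1),ray("top",350,220,.05))
E
```

```text
(270, 190) 1.1572683
(290, 215) 1.2474023
(350, 222) 1.2233809
(325, 212) 1.2377416
[0.53656893 0.13307672 0.1       ] [ 0.48062411 -0.0385004   0.05      ]
```

View pics/top0z.png

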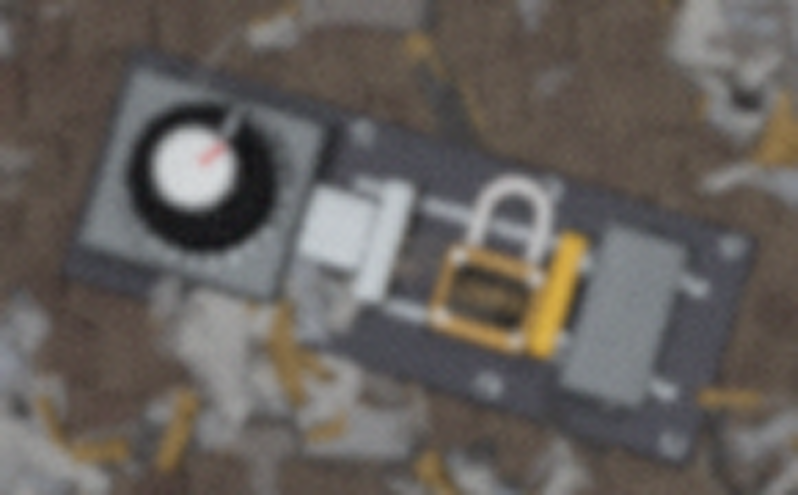

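The brass padlock in the crop lies between the steel jaw (about 385,240) and the brass sprung jaw (560,295), so it's the one meant. The knobs are at about (200,170) and the red mark points up and to the right. Next I'll locate the axis and check clearance along the way there.

```bash
python3 - <<'E'
from h import *
p=cv2.imread("pics/top0.png");d=np.load("pics/top0.npy")
hsv=cv2.cvtColor(p,cv2.COLOR_BGR2HSV)
roi=np.zeros(p.shape[:2],np.uint8);roi[172:210,252:292]=255
w=cv2.inRange(hsv,(0,0,150),(180,60,255))&roi
cs,_=cv2.findContours(w,0,2);c=max(cs,key=cv2.contourArea);print(cv2.minEnclosingCircle(c),cv2.contourArea(c))
u,_=cv2.minEnclosingCircle(c);print("fine top",ray("top",*u,.103))
# corners of fixture plate from crop
for q in [(140,50),(755,235),(685,460),(65,270)]:
    print(ray("top",235+q[0]/5.5,160+q[1]/5.5,.012))
c=r.calibration("top");v,uu=np.mgrid[0:480,0:640]
pts=np.stack([(uu-c["mtx"][0,2])/c["mtx"][0,0]*d,(v-c["mtx"][1,2])/c["mtx"][1,1]*d,d],-1)-c["t"]
W=pts@c["R"]  # R^T x
np.save("pics/W.npy",W)
for x0 in np.arange(.2,.85,.1):
    print(round(x0,1),[round(float(np.max(W[...,2][(abs(W[...,0]-x0)<.05)&(abs(W[...,1]-y0)<.05)&(d>0)],initial=-9)),2) for y0 in np.arange(-.6,.5,.1)])
E
```

```text
((269.7727355957031, 190.0), 6.912322998046875) 127.0
fine top [0.53620079 0.13330467 0.103     ]
[0.59379115 0.16274049 0.012     ]
[ 0.52321254 -0.09044925  0.012     ]
[ 0.43045171 -0.06334505  0.012     ]
[0.50299923 0.19124888 0.012     ]
0.2 [-0.91, 0.33, 0.6, 0.65, 0.65, 0.71, 0.71, 0.66, -0.0, -0.92, -0.91]
0.3 [0.24, 0.24, 0.16, 0.16, 0.01, 0.7, 0.71, 0.67, 0.01, 0.02, 0.01]
0.4 [0.25, 0.24, 0.17, 0.17, 0.02, 0.02, 0.02, 0.03, 0.02, 0.03, 0.04]
0.5 [0.24, 0.24, 0.12, 0.03, 0.04, 0.05, 0.05, 0.11, 0.08, 0.05, 0.04]
0.6 [0.13, 0.13, 0.13, 0.04, 0.04, 0.05, 0.03, 0.1, 0.12, 0.12, 0.12]
0.7 [0.13, 0.13, 0.13, 0.1, 0.1, 0.08, 0.09, 0.09, 0.12, 0.12, 0.12]
0.8 [0.26, 0.35, 0.38, 0.34, 0.37, 0.33, 0.32, 0.32, 0.31, 0.3, 0.3]
```

Request:
arm_command(commands="0 0 -40 0 85; 0 0 -40 0 85; 0 0 -20 0 85; 15 -14 0 0 85; 27 -25 0 0 85")

```text
time: 0.52
position: [0.2173, -0.4928, 0.3313]
eef_rot: [[0.944, 0.331, -0.0], [0.331, -0.944, -0.0], [-0.001, 0.0, -1.0]]
contact_force: [1.1, 0.7, -0.7]
finger_gap: 0.0855
```

Request:
arm_command(commands="27 -25 0 0 85; 27 -25 0 0 85; 27 -25 0 0 85; 27 -25 0 0 85; 27 -25 0 0 85")

```text
time: 0.93
position: [0.3041, -0.3268, 0.3311]
eef_rot: [[0.943, 0.333, -0.0], [0.333, -0.943, 0.0], [-0.0, -0.0, -1.0]]
contact_force: [1.6, -0.5, 0.3]
finger_gap: 0.085
```

Request:
arm_command(commands="27 -25 0 0 85; 27 -25 0 0 85; 27 -25 0 0 85; 27 -25 0 0 85; 27 -25 0 0 85")

```text
time: 1.35
position: [0.3897, -0.1639, 0.3313]
eef_rot: [[0.943, 0.333, 0.0], [0.333, -0.943, 0.0], [0.0, 0.0, -1.0]]
contact_force: [2.1, 0.5, 0.3]
finger_gap: 0.085
```

Request:
arm_command(commands="27 -25 0 0 85; 27 -25 0 0 85; 27 -25 0 0 85; 27 -25 0 0 85; 27 -25 0 0 85")

```text
time: 1.77
position: [0.4754, -0.0008, 0.3312]
eef_rot: [[0.943, 0.333, -0.0], [0.333, -0.943, 0.0], [-0.0, -0.0, -1.0]]
contact_force: [0.4, -1.1, 0.3]
finger_gap: 0.0848
```

```bash
cat >> h.py <<'E'
def wpose():
    s=r.get_state();T=np.eye(4);T[:3,:3]=s["eef_rot"];T[:3,3]=s["position"]
    return T@r.calibration("wrist")["hand_eye"]
def wray(T,u,v,z):
    K=r.calibration("wrist")["mtx"];d=T[:3,:3]@np.linalg.inv(K)@np.array([u,v,1.]);o=T[:3,3]
    return o+d*(z-o[2])/d[2]
def wproj(T,X):
    K=r.calibration("wrist")["mtx"];p=K@(T[:3,:3].T@(np.array(X)-T[:3,3]));return p[:2]/p[2]
def wshot(tag):
    T=wpose();p,d=r.camera("wrist");cv2.imwrite(f"pics/{tag}.png",p);np.save(f"pics/{tag}_T.npy",T);np.save(f"pics/{tag}_d.npy",d);return T,p,d
E
python3 - <<'E'
from h import *
wshot("w1");s=r.get_state();print(s["position"],s["q"],s["contact_force"],s["wrist_torque"])
E
```

```text
[0.47736382 0.00368825 0.3307272 ] [-0.15551225 -0.06932861  1.46785355  0.00245764  1.74346882  1.07299535] [ 1.87036815  4.59287627 -1.94391432] [ 0.09715465 -0.01474558  0.00550945]
```

View pics/w1.png

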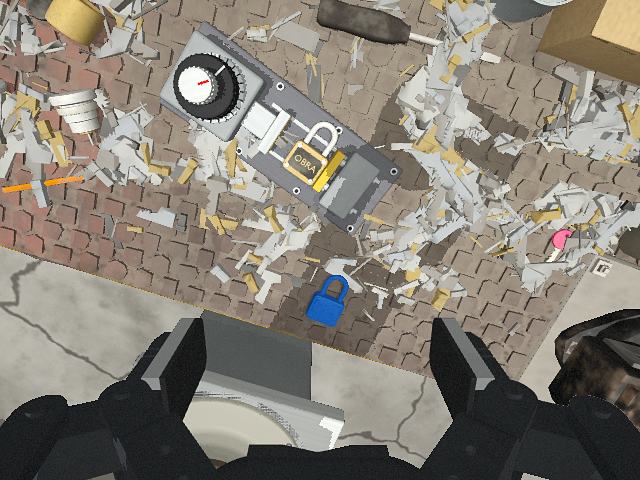

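The wrist view is clear. The silver knob is at about (197,86), the black drum at (207,87), the steel jaw at (270,130), the brass padlock at (306,158), and the sprung jaw at (328,171). I'll measure the axis from here.

```bash
python3 - <<'E'
from h import *
p=cv2.imread("pics/w1.png");T=np.load("pics/w1_T.npy");d=np.load("pics/w1_d.npy")
hsv=cv2.cvtColor(p,cv2.COLOR_BGR2HSV)
roi=np.zeros(p.shape[:2],np.uint8);roi[55:125,165:245]=255
w=cv2.inRange(hsv,(0,0,170),(180,255,255))&roi
cs,_=cv2.findContours(w,0,2);c=max(cs,key=cv2.contourArea);e=cv2.fitEllipse(cv2.convexHull(c));print(e);print("fine top",wray(T,*e[0],.103))
cr=p[10:230,140:420];cv2.imwrite("pics/w1z.png",cv2.resize(cr,None,fx=2.8,fy=2.7,interpolation=cv2.INTER_CUBIC))
# depth based: points at z in 0.095..0.11 near knob
K=r.calibration("wrist")["mtx"];v,u=np.mgrid[0:480,0:640]
P=np.stack([(u-K[0,2])/K[0,0]*d,(v-K[1,2])/K[1,1]*d,d],-1)@T[:3,:3].T+T[:3,3]
m=(roi>0)&(P[...,2]>.097)&(P[...,2]<.11);print(m.sum(),P[m].mean(0),P[m].min(0),P[m].max(0))
m=(roi>0)&(P[...,2]>.07)&(P[...,2]<.08);print(m.sum(),(P[m].min(0)+P[m].max(0))/2,np.ptp(P[m],axis=0))
E
```

```text
((195.44461059570312, 84.76622772216797), (34.5512580871582, 37.91326904296875), 156.07203674316406)
fine top [0.53638273 0.13351246 0.103     ]
1012 [0.53626113 0.13399186 0.10132646] [0.52056828 0.11926594 0.09700827] [0.55124836 0.15064087 0.1040967 ]
1988 [0.53588832 0.13481589 0.07500107] [0.05855645 0.05869186 0.00994304]
```

View pics/w1z.png

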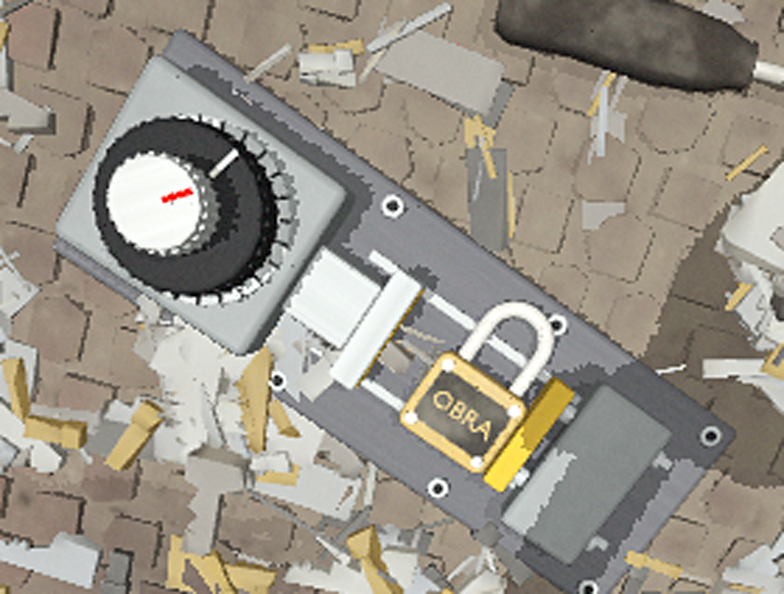

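```bash
python3 - <<'E'
from h import *
T=np.load("pics/w1_T.npy")
a=[wray(T,140+x/2.8,10+y/2.7,.012) for x,y in [(180,30),(735,432)]];print(a)
f=(a[1]-a[0])[:2];f/=np.linalg.norm(f);print("f",f,np.arctan2(f[1],f[0]))
o=np.array([.5362,.1337])
for n,z,ps in [("steel",.036,[(422,290),(362,385)]),("padL",.028,[(440,352),(402,412)]),("padR",.028,[(527,408),(482,470)]),("spr",.036,[(560,378),(486,482)])]:
    print(n,[((wray(T,140+x/2.8,10+y/2.7,z)[:2]-o)@f*1000).round(1) for x,y in ps])
E
```

```text
[array([0.59548053, 0.16602433, 0.012     ]), array([ 0.52302714, -0.08858035,  0.012     ])]
f [-0.27370534 -0.96181359] -1.8480397093926413
steel [np.float64(80.1), np.float64(81.6)]
padL [np.float64(98.9), np.float64(100.2)]
padR [np.float64(139.7), np.float64(139.9)]
spr [np.float64(142.4), np.float64(143.3)]
```

Request:
arm_command(commands="24.7 -25.8 0 0 85; 24.7 -25.8 0 0 85; 24.7 -25.8 0 0 85; 24.6 -25.7 0 0 85; 0 0 0 -7 85")

```text
time: 2.23
position: [0.535, 0.1318, 0.33]
eef_rot: [[0.897, 0.442, -0.002], [0.442, -0.897, 0.001], [-0.001, -0.002, -1.0]]
contact_force: [0.0, -0.3, -0.2]
finger_gap: 0.0848
```

Request:
arm_command(commands="0 0 10 -7 85; 0 0 20 -7 85; 0 0 30 -7 85; 0 0 30 -7 85; 0 0 30 -7 85")

```text
time: 2.65
position: [0.5335, 0.1273, 0.2098]
eef_rot: [[0.472, 0.881, -0.0], [0.881, -0.472, 0.0], [-0.0, -0.0, -1.0]]
contact_force: [0.6, -0.1, -0.3]
finger_gap: 0.0848
```

Request:
arm_command(commands="0 0 20 -7 85; 0 0 10 -7 85; 0 0 10 -7 85; 0 0 0 -7 85; 0 0 0 -7 85")

```text
time: 3.07
position: [0.5333, 0.1272, 0.1703]
eef_rot: [[-0.119, 0.993, -0.002], [0.993, 0.119, -0.0], [0.0, -0.002, -1.0]]
contact_force: [-0.4, -0.1, 0.8]
finger_gap: 0.085
```

Request:
arm_command(commands="0 0 0 -7 85; 0 0 0 -7 85; 0 0 0 -7 85; 0 0 0 0 85; 0 0 0 0 85")

```text
time: 3.48
position: [0.5337, 0.1273, 0.1711]
eef_rot: [[-0.458, 0.889, -0.0], [0.889, 0.458, 0.0], [0.0, -0.0, -1.0]]
contact_force: [0.8, 0.0, -0.6]
finger_gap: 0.0847
```

```bash
python3 - <<'E'
from h import *
wshot("w2");s=r.get_state();print(s["position"],s["eef_rot"],s["q"],s["contact_force"],s["wrist_torque"],s['time'])
E
```

```text
[0.53368431 0.12726553 0.17116009] [[-4.57059463e-01  8.89436070e-01 -3.53126556e-04]
 [ 8.89436114e-01  4.57059510e-01  6.16406227e-05]
 [ 2.16225244e-04 -2.85910082e-04 -9.99999936e-01]] [ 9.35964610e-02  1.23867570e-01  1.58975842e+00  9.53401297e-05
  1.42831249e+00 -3.81103448e-01] [ 6.80383094e-04 -7.05187651e-01 -6.74901372e-01] [-0.0094846   0.03420968 -0.03516406] 3.5333
```

View pics/w2.png

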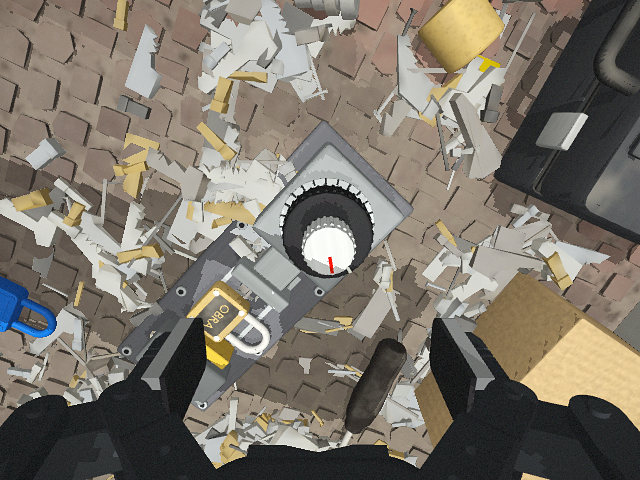

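```bash
cat >> h.py <<'E'
def knob(p,T,box):
    hsv=cv2.cvtColor(p,cv2.COLOR_BGR2HSV);x0,y0,x1,y1=box
    roi=np.zeros(p.shape[:2],np.uint8);roi[y0:y1,x0:x1]=255
    w=(cv2.inRange(hsv,(0,0,195),(180,60,255))|cv2.inRange(hsv,(0,120,120),(8,255,255)))&roi
    w=cv2.morphologyEx(w,cv2.MORPH_OPEN,np.ones((7,7)))
    cs,_=cv2.findContours(w,0,2);c=max(cs,key=cv2.contourArea);e=cv2.fitEllipse(cv2.convexHull(c))
    red=cv2.inRange(hsv,(0,120,120),(8,255,255))|cv2.inRange(hsv,(172,120,120),(180,255,255));red&=roi
    ys,xs=np.nonzero(red);C=wray(T,*e[0],.103)
    R=np.array([wray(T,x,y,.103) for x,y in zip(xs,ys)]);m=R.mean(0)-C
    return e,C,np.degrees(np.arctan2(m[1],m[0])),np.linalg.norm(R-C,axis=1).max()
E
python3 - <<'E'
from h import *
p=cv2.imread("pics/w2.png");T=np.load("pics/w2_T.npy")
e,C,a,rr=knob(p,T,(290,215,365,285));print(e,C,a,rr)
s=r.get_state();D=np.array([.5363,.1337,s["position"][2]])-s["position"];print("tool shift",s["eef_rot"].T@D*1000)
print("meas shift",s["eef_rot"].T@(C-s["position"])*1000)
E
```

```text
((328.8918151855469, 249.41555786132812), (44.548362731933594, 50.293067932128906), 92.90086364746094) [0.53559139 0.1366923  0.103     ] -56.29055906970129 0.013957139029278932
tool shift [ 4.52752048e+00  5.26742180e+00 -5.27044811e-04]
meas shift [ 7.49812218  6.02430547 68.15999436]
```

```bash
python3 - <<'E'
from h import *
p=cv2.imread("pics/w2.png");T=np.load("pics/w2_T.npy");d=np.load("pics/w2_d.npy")
K=r.calibration("wrist")["mtx"];v,u=np.mgrid[0:480,0:640]
P=np.stack([(u-K[0,2])/K[0,0]*d,(v-K[1,2])/K[1,1]*d,d],-1)@T[:3,:3].T+T[:3,3]
near=np.hypot(P[...,0]-.536,P[...,1]-.134)<.05
for lo,hi in [(.1005,.106),(.072,.079)]:
    m=near&(P[...,2]>lo)&(P[...,2]<hi);q=P[m][:,:2].astype(np.float32);print(m.sum(),np.median(P[m][:,2]),cv2.minEnclosingCircle(q))
c=p[160:300,250:420].copy()
cc=wproj(T,(.5363,.1337,.103));cv2.circle(c,(int(cc[0]-250),int(cc[1]-160)),1,(0,255,0),-1)
cv2.imwrite("pics/w2z.png",cv2.resize(c,None,fx=4,fy=4,interpolation=cv2.INTER_NEAREST))
E
```

```text
1888 0.10183822883367694 ((0.5359972715377808, 0.13531175255775452), 0.014868798665702343)
3613 0.07475494001747393 ((0.5357463359832764, 0.1355813592672348), 0.02924495004117489)
```

View pics/w2z.png

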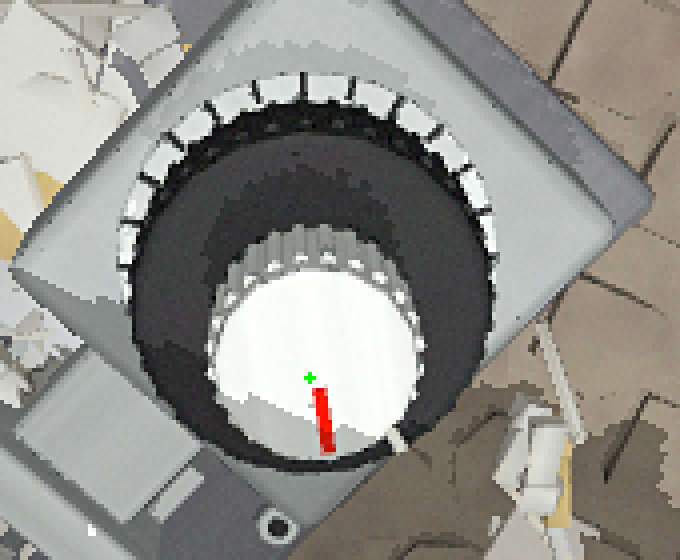

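Request:
arm_command(commands="5.4 5.3 20 0 85; 0 0 30 0 85; 0 0 30 0 85; 0 0 25 0 85; 0 0 14 0 85")

```text
time: 3.95
position: [0.5347, 0.1344, 0.0493]
eef_rot: [[-0.458, 0.889, -0.003], [0.889, 0.458, -0.0], [0.001, -0.003, -1.0]]
contact_force: [0.2, 0.3, -0.7]
finger_gap: 0.0849
```

Request:
arm_command(commands="0 0 2 0 85; 0 0 0 0 85; 0 0 0 0 85")

```text
time: 4.2
position: [0.5365, 0.1346, 0.0514]
eef_rot: [[-0.46, 0.888, 0.001], [0.888, 0.46, 0.0], [-0.0, 0.001, -1.0]]
contact_force: [0.0, -0.1, 0.8]
finger_gap: 0.085
```

```bash
python3 - <<'E'
from h import *
wshot("w3");s=r.get_state();print(s["position"],s["q"],s["contact_force"],s["wrist_torque"],s['time'])
E
```

```text
[0.53670795 0.13464057 0.05168166] [ 1.06480063e-01  2.32458003e-01  1.71936806e+00  1.24503943e-04
  1.18791872e+00 -3.71754536e-01] [-0.50369456  0.13489747 -0.3617877 ] [-0.01015635  0.01581551  0.01669447] 4.25
```

View pics/w3.png

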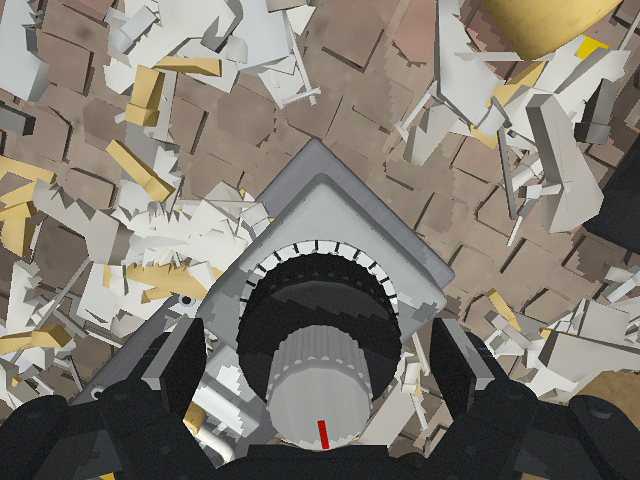

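The drum (238 to 400 px) is centred between the fingers (203 to 433 px), so I'll close on it gently.

Request:
arm_command(commands="0 0 0 0 64; 0 0 0 0 64; 0 0 0 0 64; 0 0 0 0 50; 0 0 0 0 50", grip_force=30)

```text
time: 4.67
position: [0.5368, 0.1349, 0.0513]
eef_rot: [[-0.461, 0.887, 0.002], [0.887, 0.461, 0.001], [-0.0, 0.002, -1.0]]
contact_force: [1.3, 2.1, 5.5]
finger_gap: 0.0567
```

Request:
arm_command(commands="0 0 0 0 50; 0 0 0 0 50; 0 0 0 0 50")

```text
time: 4.92
position: [0.5368, 0.1349, 0.0513]
eef_rot: [[-0.461, 0.887, 0.002], [0.887, 0.461, 0.001], [-0.0, 0.002, -1.0]]
contact_force: [1.6, 2.0, 6.3]
finger_gap: 0.057
```

```bash
python3 - <<'E'
from h import *
s=r.get_state();print(s["position"],s["contact_force"],s["wrist_torque"],s['finger_gap'],s['time'])
p,d=r.camera("top");cv2.imwrite("pics/top1.png",cv2.resize(p[150:260,225:390],None,fx=4.8,fy=4.8,interpolation=cv2.INTER_CUBIC))
E
```

```text
[0.53681303 0.13489221 0.05128024] [1.57915159 1.96777474 6.3374494 ] [ 5.07140905e-01 -4.35946853e-01 -3.60482211e-04] 0.05696549404306419 4.9167
```

View pics/top1.png

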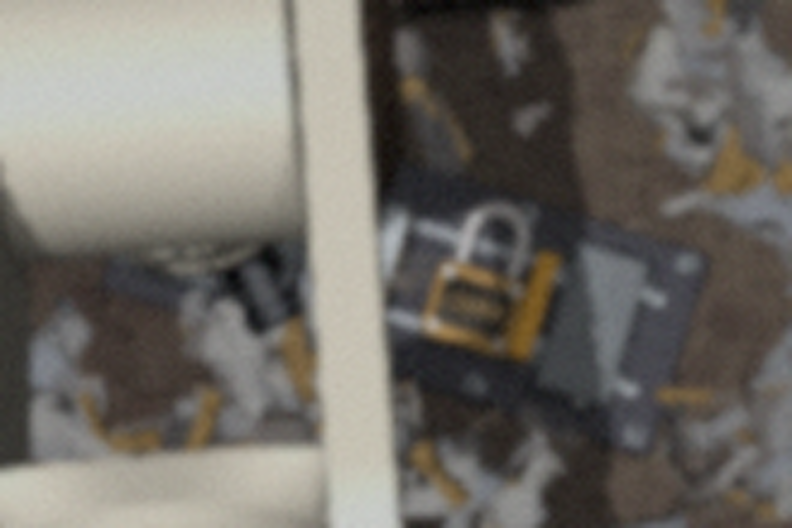

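The top view shows the jaws beside the arm: steel face at about (402,260), padlock left edge (428,300) and sprung jaw (535,305). So I can watch the coarse run from there.

Request:
arm_command(commands="0 0 0 3 50; 0 0 0 6 50; 0 0 0 7 50; 0 0 0 7 50; 0 0 0 7 50", grip_force=40)

```text
time: 5.38
position: [0.5367, 0.1349, 0.0514]
eef_rot: [[0.05, 0.999, 0.002], [0.999, -0.05, 0.001], [0.001, 0.002, -1.0]]
contact_force: [0.8, 1.5, 8.0]
finger_gap: 0.0565
```

Request:
arm_command(commands="0 0 0 7 50; 0 0 0 7 50; 0 0 0 7 50; 0 0 0 7 50; 0 0 0 6 50")

```text
time: 5.8
position: [0.5366, 0.1349, 0.0513]
eef_rot: [[0.6, 0.8, 0.002], [0.8, -0.6, 0.001], [0.002, 0.001, -1.0]]
contact_force: [-0.9, 1.8, 7.4]
finger_gap: 0.057
```

```bash
cat >> h.py <<'E'
def rep(tag=None):
    s=r.get_state();R=s["eef_rot"]
    print("t",round(s["time"],2),"pos",s["position"].round(4),"yaw",np.degrees(np.arctan2(R[1,0],R[0,0])).round(2),"F",s["contact_force"].round(2),"tau",s["wrist_torque"].round(4),"gap",round(s["finger_gap"],4),"q6",s["q"][5].round(3))
    if tag:
        p,d=r.camera("top");cv2.imwrite(f"pics/{tag}.png",cv2.resize(p[180:250,295:375],None,fx=8,fy=8,interpolation=cv2.INTER_CUBIC))
E
python3 -c "
from h import *
rep('top2')"
```

```text
t 5.8 pos [0.5366 0.1349 0.0513] yaw 53.12 F [-0.91  1.81  7.45] tau [ 0.2329 -0.1034  0.3782] gap 0.057 q6 0.75
```

View pics/top2.png

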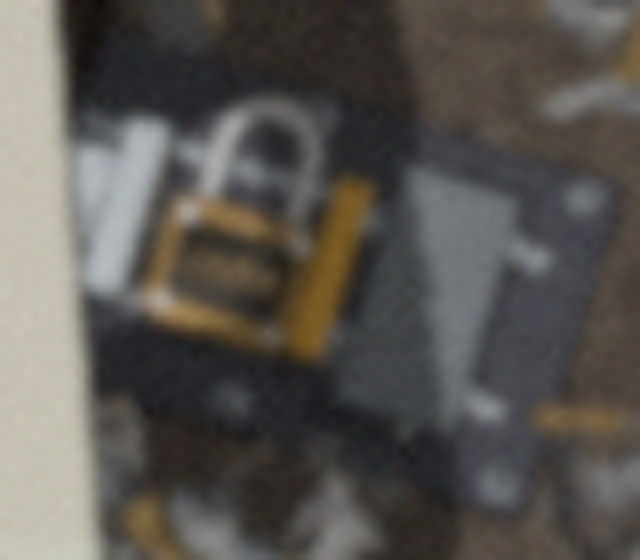

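The knob has turned 64° (about 13.5 mm) with no slip, and the free-running torque is 0.378 N m. The steel jaw is nearing the padlock, so I'll continue in smaller steps.

Request:
arm_command(commands="0 0 0 5 50; 0 0 0 5 50; 0 0 0 4 50; 0 0 0 4 50; 0 0 0 2 50")

```text
time: 6.27
position: [0.5366, 0.1349, 0.0514]
eef_rot: [[0.836, 0.548, 0.002], [0.548, -0.836, 0.001], [0.002, 0.001, -1.0]]
contact_force: [-1.0, 3.4, 8.4]
finger_gap: 0.0567
```

```bash
python3 -c "
from h import *
rep('top3')"
```

```text
t 6.27 pos [0.5366 0.1349 0.0514] yaw 33.25 F [-1.03  3.42  8.45] tau [0.2102 0.0799 0.3697] gap 0.0567 q6 1.097
```

View pics/top3.png

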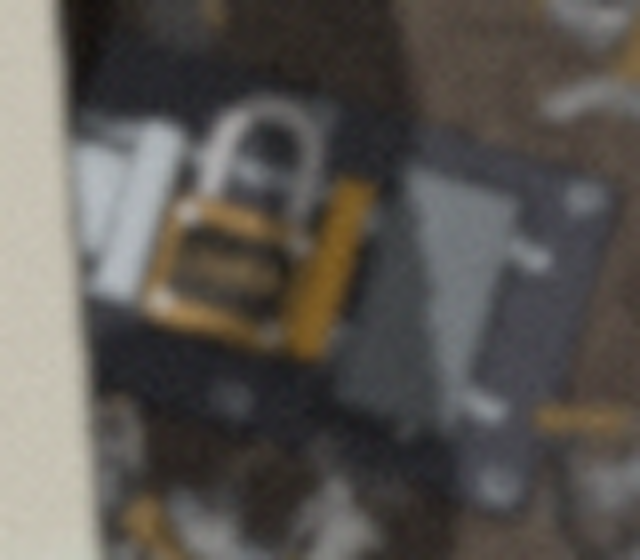

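Request:
arm_command(commands="0 0 0 2 50; 0 0 0 2 50")

```text
time: 6.48
position: [0.5366, 0.1349, 0.0513]
eef_rot: [[0.871, 0.491, 0.002], [0.491, -0.871, 0.001], [0.002, 0.0, -1.0]]
contact_force: [-1.0, 2.4, 9.0]
finger_gap: 0.0569
```

```bash
python3 -c "
from h import *
rep()"
```

```text
t 6.48 pos [0.5366 0.1349 0.0513] yaw 29.4 F [-0.97  2.39  8.96] tau [ 0.1797 -0.0276  0.3244] gap 0.0569 q6 1.164
```

Request:
arm_command(commands="0 0 0 1.5 50; 0 0 0 1.5 50")

```text
time: 6.65
position: [0.5365, 0.1349, 0.0513]
eef_rot: [[0.896, 0.445, 0.002], [0.445, -0.896, 0.001], [0.002, 0.0, -1.0]]
contact_force: [-1.1, 3.3, 8.5]
finger_gap: 0.057
```

```bash
python3 -c "
from h import *
rep('top4')
for i in range(3): r.camera('top'); rep()"
```

```text
t 6.65 pos [0.5365 0.1349 0.0513] yaw 26.41 F [-1.15  3.32  8.49] tau [0.1698 0.0559 0.3335] gap 0.057 q6 1.217
t 6.75 pos [0.5366 0.1349 0.0513] yaw 26.41 F [-0.89  1.37  8.51] tau [ 0.1937  0.045  -0.2221] gap 0.0569 q6 1.217
t 6.8 pos [0.5366 0.1349 0.0513] yaw 26.44 F [-0.79  2.32  9.1 ] tau [ 0.2304  0.0212 -0.269 ] gap 0.0565 q6 1.216
t 6.85 pos [0.5365 0.1349 0.0513] yaw 26.45 F [-0.69  3.98  8.44] tau [ 0.2032  0.1067 -0.3384] gap 0.0567 q6 1.216
```

View pics/top4.png

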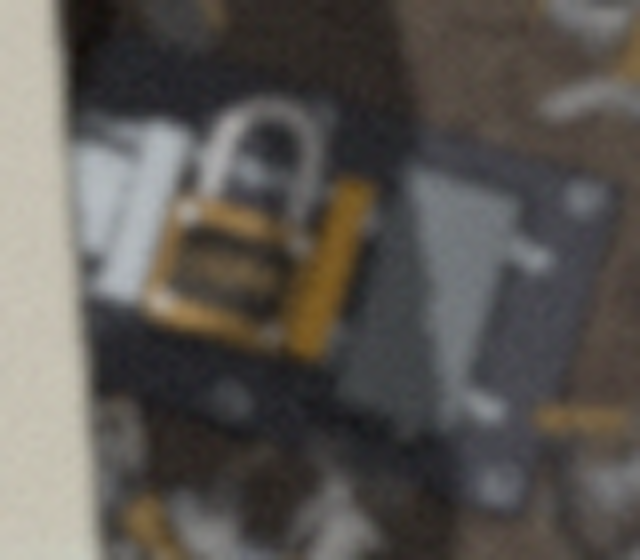

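Request:
arm_command(commands="0 0 0 2 50; 0 0 0 2 50; 0 0 0 2 50")

```text
time: 7.1
position: [0.5366, 0.1349, 0.0513]
eef_rot: [[0.937, 0.348, 0.002], [0.348, -0.937, 0.001], [0.002, 0.0, -1.0]]
contact_force: [-1.5, 4.5, 8.6]
finger_gap: 0.0566
```

```bash
python3 -c "
from h import *
rep()"
```

```text
t 7.1 pos [0.5366 0.1349 0.0513] yaw 20.39 F [-1.55  4.45  8.6 ] tau [0.2128 0.0739 0.4056] gap 0.0566 q6 1.322
```

Request:
arm_command(commands="0 0 0 2 50; 0 0 0 2 50")

```text
time: 7.27
position: [0.5365, 0.1349, 0.0513]
eef_rot: [[0.959, 0.282, 0.002], [0.282, -0.959, 0.001], [0.002, -0.0, -1.0]]
contact_force: [-1.2, 3.3, 9.9]
finger_gap: 0.0569
```

```bash
python3 -c "
from h import *
rep('top5')"
```

```text
t 7.27 pos [0.5365 0.1349 0.0513] yaw 16.39 F [-1.18  3.27  9.91] tau [0.1773 0.1064 0.4665] gap 0.0569 q6 1.391
```

View pics/top5.png

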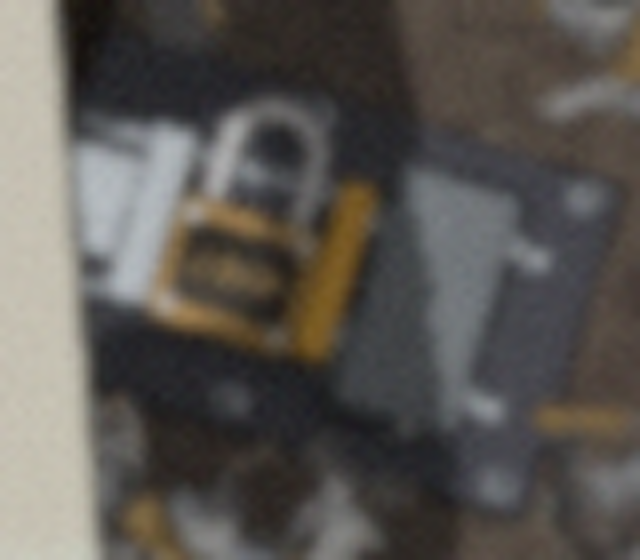

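```bash
cat > tr.py <<'E'
from h import *
import sys
def sh(a,b,box):
    x0,y0,x1,y1=box
    A,B=[cv2.cvtColor(cv2.imread(f"pics/{t}.png"),cv2.COLOR_BGR2GRAY)[y0:y1,x0:x1].astype(np.float64) for t in (a,b)]
    return np.round(np.array(cv2.phaseCorrelate(A,B,cv2.createHanningWindow((x1-x0,y1-y0),cv2.CV_64F))[0])/8*2.2,2)
def all_(a,b):
    print(a,b,"jaw",sh(a,b,(90,100,210,320)),"lock",sh(a,b,(130,170,310,360)),"spr",sh(a,b,(290,160,400,370)),"carrier",sh(a,b,(400,140,560,440)))
E
python3 -c "
from tr import *
for b in ['top3','top4','top5']: all_('top2',b)"
```

```text
top2 top3 jaw [-0.08  0.08] lock [ 0.02 -0.03] spr [0.16 0.13] carrier [-0.04  0.02]
top2 top4 jaw [-0.11  0.17] lock [ 0.11 -0.02] spr [-1.97 -0.08] carrier [0.03 0.03]
top2 top5 jaw [0.03 0.06] lock [ 0.23 -0.75] spr [-1.49  0.13] carrier [-0.06  0.07]
```

```bash
cat > prof.py <<'E'
from h import *
f=np.array([-.2737,-.9618]);n=np.array([.9618,-.2737]);o=np.array([.5362,.1340])
c=r.calibration("top");K,R,t=c["mtx"],c["R"],c["t"]
S=np.arange(60,215,.25)
def prof(img,z,lo,hi):  # img: 8x crop at (295,180)
    L=np.arange(lo,hi+.1,1.)
    X=o+S[:,None,None]/1000*f+L[None,:,None]/1000*n
    X=np.concatenate([X,np.full(X.shape[:2]+(1,),z)],-1)
    p=(X@R.T+t)@K.T;uv=p[...,:2]/p[...,2:]
    u=((uv[...,0]-295+.5)*8-.5).astype(np.float32);v=((uv[...,1]-180+.5)*8-.5).astype(np.float32)
    return cv2.remap(img.astype(np.float32),u,v,cv2.INTER_LINEAR).mean(1)
def edges(tag):
    im=cv2.imread(f"pics/{tag}.png");a=prof(im,.036,-18,18);yb=a[:,2]-a[:,0]
    b=prof(im,.036,-22,-19);b2=prof(im,.036,19,22)
    out=[]
    # far (falling) edge of the yellow jaw, half-level crossing
    def fall(y,lo,hi):
        k=(S>=lo)&(S<=hi);s=S[k];y=y[k];i=np.argmax(y);m=y[i:];h=(m[0]+m[-20:].min())/2
        j=np.nonzero(m<h)[0][0];return s[i+j-1]+.25*(m[j-1]-h)/(m[j-1]-m[j])
    yb2=(b2[:,2]-b2[:,0]);yb1=b[:,2]-b[:,0]
    return fall(yb,138,170),fall(yb1,138,170),fall(yb2,138,170),fall(a.mean(1),75,115)
E
python3 -c "
from prof import *
for b in ['top2','top3','top4','top5']: print(b,np.round(edges(b),2))"
```

```text
top2 [152.57 151.94 152.66  93.7 ]
top3 [152.56 151.94 152.77  97.97]
top4 [152.52 151.92 152.56  99.75]
top5 [154.06 153.71 153.98 101.93]
```

The edge profile shows the sprung jaw pushed back 1.5 mm and torque is up about 0.1 N m. That puts the nip at about 4.7 N, mid-window. I'll hold here, release, lift and wind the wrist back.

Request:
arm_command(commands="0 0 0 0 50; 0 0 0 0 50; 0 0 0 0 50; 0 0 0 0 50; 0 0 0 0 50")

```text
time: 7.73
position: [0.5366, 0.1349, 0.0513]
eef_rot: [[0.959, 0.283, 0.002], [0.283, -0.959, 0.001], [0.002, -0.0, -1.0]]
contact_force: [-1.3, 3.7, 9.2]
finger_gap: 0.057
```

Request:
arm_command(commands="0 0 0 0 85; 0 0 0 0 85; 0 0 0 0 85; 0 0 0 0 85; 0 0 0 0 85")

```text
time: 8.15
position: [0.5359, 0.1345, 0.0503]
eef_rot: [[0.959, 0.283, -0.0], [0.283, -0.959, 0.0], [-0.0, -0.0, -1.0]]
contact_force: [0.5, 0.1, -0.4]
finger_gap: 0.085
```

Request:
arm_command(commands="0 0 -10 0 85; 0 0 -25 0 85; 0 0 -30 0 85; 0 0 -20 0 85; 0 0 0 0 85")

```text
time: 8.57
position: [0.5377, 0.1348, 0.1406]
eef_rot: [[0.959, 0.284, 0.007], [0.284, -0.959, 0.001], [0.006, 0.001, -1.0]]
contact_force: [0.0, 0.5, 0.8]
finger_gap: 0.0854
```

```bash
python3 -c "
from h import *
from prof import *
rep('top6');print(edges('top6'))
wshot('w4')"
```

```text
t 8.57 pos [0.5377 0.1348 0.1406] yaw 16.47 F [0.04 0.49 0.78] tau [-0.0008 -0.0224 -0.0048] gap 0.0854 q6 1.39
(np.float64(153.83426563441753), np.float64(153.9274960756302), np.float64(153.72047127783298), np.float64(101.98592746257782))
```

View pics/w4.png

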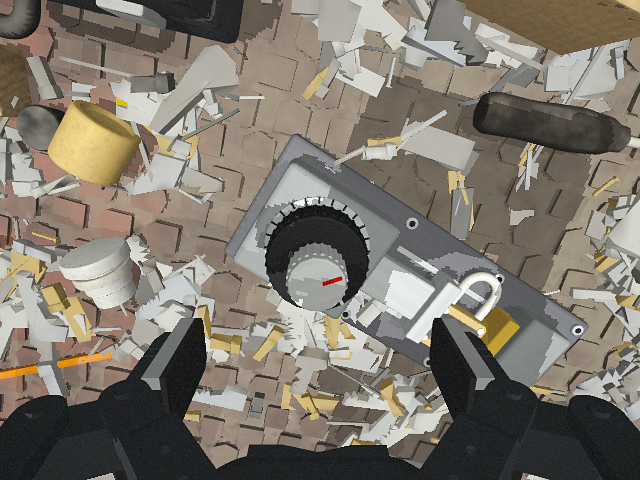

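Padlock nipped, knob released, nothing else disturbed; the red mark hasn't moved. Now rolling back.

Request:
arm_command(commands="0 0 0 -7 85; 0 0 0 -7 85; 0 0 0 -7 85; 0 0 0 -7 85; 0 0 0 -7 85")

```text
time: 9.08
position: [0.5354, 0.1345, 0.1342]
eef_rot: [[0.618, 0.786, -0.002], [0.786, -0.618, -0.0], [-0.001, -0.001, -1.0]]
contact_force: [0.6, -0.4, 1.1]
finger_gap: 0.0848
```

Request:
arm_command(commands="0 0 0 -7 85; 0 0 0 -7 85; 0 0 0 -7 85; 0 0 0 -7 85; 0 0 0 -7 85")

```text
time: 9.5
position: [0.5354, 0.1345, 0.1342]
eef_rot: [[0.056, 0.998, -0.002], [0.998, -0.056, -0.0], [-0.0, -0.002, -1.0]]
contact_force: [-0.3, -0.4, -0.0]
finger_gap: 0.0852
```

Request:
arm_command(commands="0 0 0 -7 85; 0 0 0 -7 85; 0 0 0 -7 85; 0 0 0 -7 85; 0 0 0 -7 85")

```text
time: 9.92
position: [0.5354, 0.1345, 0.1343]
eef_rot: [[-0.527, 0.85, -0.002], [0.85, 0.527, -0.0], [0.001, -0.002, -1.0]]
contact_force: [0.9, -0.4, 0.4]
finger_gap: 0.0851
```

Request:
arm_command(commands="0 0 20 0 85; 0 0 25 0 85; 0 0 10 0 85; 0 0 0 0 85; 0 0 0 0 85")

```text
time: 10.33
position: [0.5357, 0.1345, 0.0801]
eef_rot: [[-0.522, 0.853, -0.002], [0.853, 0.522, -0.0], [0.001, -0.001, -1.0]]
contact_force: [0.4, -0.3, 1.4]
finger_gap: 0.0852
```

```bash
python3 -c "
from h import *
rep()
wshot('w5')"
```

```text
t 10.33 pos [0.5357 0.1345 0.0801] yaw 121.46 F [ 0.37 -0.27  1.38] tau [ 0.0746 -0.0496  0.0186] gap 0.0852 q6 -0.443
```

View pics/w5.png

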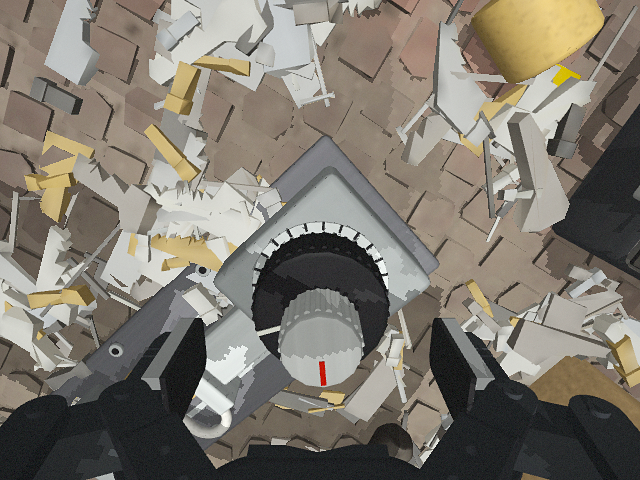

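Request:
arm_command(commands="0 1 3 0 60; 0 0 0 0 45; 0 0 0 0 36; 0 0 0 0 36; 0 0 0 0 36", grip_force=30)

```text
time: 10.8
position: [0.5369, 0.1351, 0.0776]
eef_rot: [[-0.522, 0.853, 0.0], [0.853, 0.522, 0.0], [-0.0, 0.0, -1.0]]
contact_force: [0.1, -0.4, 0.9]
finger_gap: 0.0358
```

Request:
arm_command(commands="0 0 0 0 22; 0 0 0 0 22; 0 0 0 0 22; 0 0 0 0 22")

```text
time: 11.13
position: [0.5368, 0.135, 0.0777]
eef_rot: [[-0.522, 0.853, 0.0], [0.853, 0.522, -0.0], [-0.0, 0.0, -1.0]]
contact_force: [-4.0, -1.5, 5.8]
finger_gap: 0.0287
```

Request:
arm_command(commands="0 0 0 0 22; 0 0 0 0 22; 0 0 0 0 22; 0 0 0 0 22", grip_force=60)

```text
time: 11.47
position: [0.5368, 0.135, 0.0778]
eef_rot: [[-0.522, 0.853, 0.0], [0.853, 0.522, -0.0], [-0.0, 0.0, -1.0]]
contact_force: [-3.8, -2.2, 7.6]
finger_gap: 0.0283
```

```bash
python3 -c "
from h import *
from prof import *
rep('top7');print(edges('top7'))
wshot('w6')"
```

```text
t 11.47 pos [0.5368 0.135  0.0778] yaw 121.47 F [-3.83 -2.23  7.63] tau [-2.158e-01  6.554e-01  6.000e-04] gap 0.0283 q6 -0.442
(np.float64(154.08147947490215), np.float64(153.6415837854147), np.float64(154.06582102179527), np.float64(101.92683199048042))
```

View pics/w6.png

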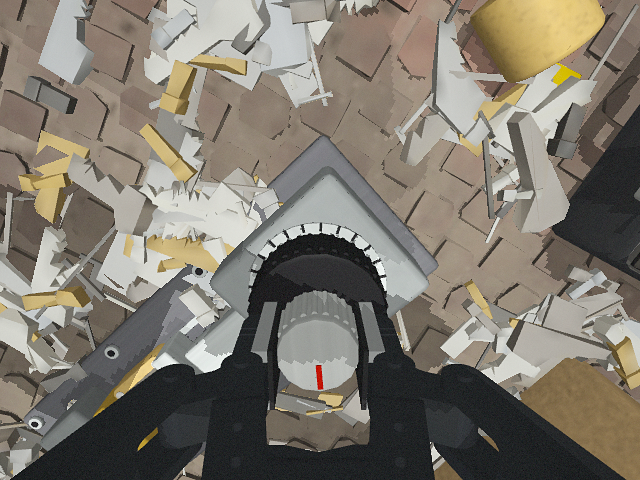

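Gripped cleanly at 28.3 mm. Home can't come before about 40°, so I'll turn 24° first and read the free-spring torque on the way.

Request:
arm_command(commands="0 0 0 3 22; 0 0 0 4 22; 0 0 0 4 22; 0 0 0 2 22; 0 0 0 1 22")

```text
time: 11.98
position: [0.5368, 0.135, 0.0778]
eef_rot: [[-0.298, 0.955, 0.0], [0.955, 0.298, -0.0], [-0.0, 0.0, -1.0]]
contact_force: [-3.4, -0.8, 6.4]
finger_gap: 0.0282
```

```bash
cat >> h.py <<'E'
def q(tag=None):
    s=r.get_state();R=s["eef_rot"];y=121.47-np.degrees(np.arctan2(R[1,0],R[0,0]))
    print("t",round(s["time"],2),"turn",y.round(2),"tauz",s["wrist_torque"][2].round(4),"j6",s["joint_efforts"][5].round(4),"F",s["contact_force"].round(1))
    open("log.txt","a").write(f"{y} {s['wrist_torque'][2]} {s['joint_efforts'][5]}\n")
    if tag: rep(tag)
E
python3 -c "
from h import *
q()"
```

```text
t 11.98 turn 14.12 tauz 0.1738 j6 0.4416 F [-3.4 -0.8  6.4]
```

Request:
arm_command(commands="0 0 0 2 22; 0 0 0 2 22; 0 0 0 2 22; 0 0 0 2 22; 0 0 0 1 22")

```text
time: 12.4
position: [0.5367, 0.135, 0.0778]
eef_rot: [[-0.145, 0.989, 0.0], [0.989, 0.145, -0.0], [-0.0, 0.0, -1.0]]
contact_force: [-4.5, -2.3, 8.6]
finger_gap: 0.0284
```

```bash
python3 -c "
from h import *
q('top8')
from prof import *
print(edges('top8'))"
```

```text
t 12.4 turn 23.11 tauz 0.1943 j6 0.1365 F [-4.5 -2.3  8.6]
t 12.4 pos [0.5367 0.135  0.0778] yaw 98.36 F [-4.46 -2.34  8.64] tau [-0.2655  0.7398  0.1943] gap 0.0284 q6 -0.039
(np.float64(154.06870114058256), np.float64(153.92993687093258), np.float64(154.13792496919632), np.float64(102.02322630025446))
```

Request:
arm_command(commands="0 0 0 1 22; 0 0 0 1 22")

```text
time: 12.62
position: [0.5368, 0.135, 0.0778]
eef_rot: [[-0.112, 0.994, 0.0], [0.994, 0.112, -0.0], [-0.0, 0.0, -1.0]]
contact_force: [-3.9, -1.4, 7.4]
finger_gap: 0.028
```

```bash
python3 -c "
from h import *
q()"
```

```text
t 12.62 turn 25.03 tauz 0.2013 j6 -0.5939 F [-3.9 -1.4  7.4]
```

Request:
arm_command(commands="0 0 0 1 22; 0 0 0 1 22")

```text
time: 12.78
position: [0.5367, 0.135, 0.0778]
eef_rot: [[-0.077, 0.997, 0.0], [0.997, 0.077, -0.0], [-0.0, 0.0, -1.0]]
contact_force: [-4.3, -2.0, 7.1]
finger_gap: 0.028
```

```bash
python3 -c "
from h import *
q()"
```

```text
t 12.78 turn 27.04 tauz 0.1897 j6 -0.4858 F [-4.3 -2.   7.1]
```

Request:
arm_command(commands="0 0 0 1 22; 0 0 0 1 22")

```text
time: 12.95
position: [0.5368, 0.135, 0.0778]
eef_rot: [[-0.042, 0.999, 0.0], [0.999, 0.042, -0.0], [-0.0, 0.0, -1.0]]
contact_force: [-4.7, -1.3, 9.5]
finger_gap: 0.0286
```

```bash
python3 -c "
from h import *
q()"
```

```text
t 12.95 turn 29.04 tauz 0.183 j6 -0.4839 F [-4.7 -1.3  9.5]
```

Request:
arm_command(commands="0 0 0 1 22; 0 0 0 1 22; 0 0 0 1 22")

```text
time: 13.2
position: [0.5367, 0.135, 0.0778]
eef_rot: [[0.01, 1.0, 0.0], [1.0, -0.01, -0.0], [-0.0, 0.0, -1.0]]
contact_force: [-5.2, -1.6, 8.2]
finger_gap: 0.0285
```

```bash
python3 -c "
from h import *
q()"
```

```text
t 13.2 turn 32.04 tauz 0.1788 j6 -0.4827 F [-5.2 -1.6  8.2]
```

Request:
arm_command(commands="0 0 0 1 22; 0 0 0 1 22; 0 0 0 1 22")

```text
time: 13.45
position: [0.5367, 0.135, 0.0778]
eef_rot: [[0.062, 0.998, -0.0], [0.998, -0.062, -0.0], [-0.0, 0.0, -1.0]]
contact_force: [-4.8, -2.3, 8.4]
finger_gap: 0.0282
```

```bash
python3 -c "
from h import *
q()"
```

```text
t 13.45 turn 35.04 tauz 0.221 j6 -0.4815 F [-4.8 -2.3  8.4]
```

Request:
arm_command(commands="0 0 0 1 22; 0 0 0 1 22; 0 0 0 1 22")

```text
time: 13.7
position: [0.5367, 0.135, 0.0778]
eef_rot: [[0.114, 0.993, -0.0], [0.993, -0.114, -0.0], [-0.0, -0.0, -1.0]]
contact_force: [-4.4, -1.2, 8.6]
finger_gap: 0.028
```

```bash
python3 -c "
from h import *
q()"
```

```text
t 13.7 turn 38.04 tauz 0.2149 j6 -0.4804 F [-4.4 -1.2  8.6]
```

Request:
arm_command(commands="0 0 0 1 22; 0 0 0 1 22")

```text
time: 13.87
position: [0.5367, 0.135, 0.0778]
eef_rot: [[0.149, 0.989, 0.0], [0.989, -0.149, -0.0], [-0.0, 0.0, -1.0]]
contact_force: [-5.2, -1.5, 8.9]
finger_gap: 0.0282
```

```bash
python3 -c "
from h import *
q('top9')"
```

```text
t 13.87 turn 40.04 tauz 0.1911 j6 -0.4795 F [-5.2 -1.5  8.9]
t 13.87 pos [0.5367 0.135  0.0778] yaw 81.43 F [-5.16 -1.53  8.92] tau [-0.2602  0.7913  0.1911] gap 0.0282 q6 0.257
```

View pics/top9.png

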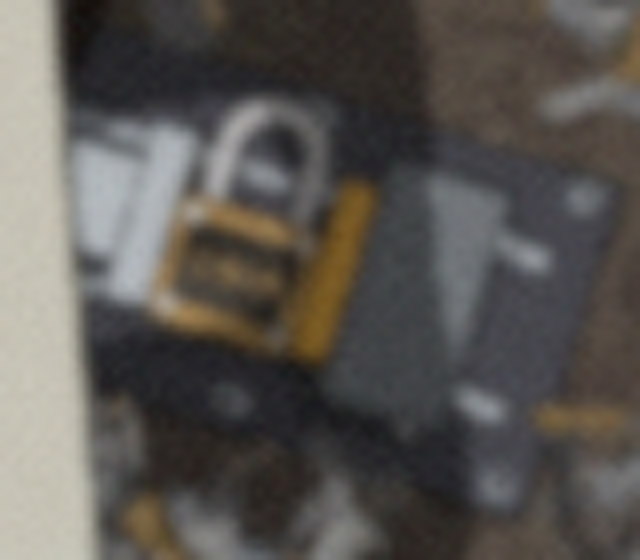

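The carrier is closing on the sprung jaw. The joint-6 effort reads almost without noise (about 0.0004 N m/deg on the spring), so a jump in its slope will show when the jaw is home.

Request:
arm_command(commands="0 0 0 1 22; 0 0 0 1 22")

```text
time: 14.08
position: [0.5367, 0.135, 0.0778]
eef_rot: [[0.183, 0.983, -0.0], [0.983, -0.183, -0.0], [-0.0, -0.0, -1.0]]
contact_force: [-4.6, -1.8, 8.1]
finger_gap: 0.0286
```

```bash
python3 -c "
from h import *
q()"
```

```text
t 14.08 turn 42.04 tauz 0.2059 j6 -0.5913 F [-4.6 -1.8  8.1]
```

Request:
arm_command(commands="0 0 0 1 22; 0 0 0 1 22")

```text
time: 14.25
position: [0.5367, 0.135, 0.0778]
eef_rot: [[0.218, 0.976, 0.0], [0.976, -0.218, -0.0], [-0.0, 0.0, -1.0]]
contact_force: [-4.6, -1.6, 8.1]
finger_gap: 0.028
```

```bash
python3 -c "
from h import *
q()"
```

```text
t 14.25 turn 44.04 tauz 0.2303 j6 -0.4697 F [-4.6 -1.6  8.1]
```

Request:
arm_command(commands="0 0 0 1 22; 0 0 0 1 22")

```text
time: 14.42
position: [0.5367, 0.135, 0.0778]
eef_rot: [[0.252, 0.968, -0.0], [0.968, -0.252, -0.0], [-0.0, -0.0, -1.0]]
contact_force: [-4.1, -1.3, 9.1]
finger_gap: 0.0281
```

```bash
python3 -c "
from h import *
q()"
```

```text
t 14.42 turn 46.04 tauz 0.2626 j6 -0.4489 F [-4.1 -1.3  9.1]
```

The slope jumped to about 0.0104 N m/deg, so the jaw came home at roughly 43.2° and the force is now about 14 N. Another 1.5° should bring it to about 17 N.

Request:
arm_command(commands="0 0 0 1 22; 0 0 0 0.5 22")

```text
time: 14.58
position: [0.5367, 0.135, 0.0778]
eef_rot: [[0.277, 0.961, 0.0], [0.961, -0.277, -0.0], [-0.0, 0.0, -1.0]]
contact_force: [-4.9, -2.3, 8.2]
finger_gap: 0.028
```

```bash
python3 -c "
from h import *
q()"
```

```text
t 14.58 turn 47.55 tauz 0.2451 j6 0.2227 F [-4.9 -2.3  8.2]
```

Request:
arm_command(commands="0 0 0 0 22; 0 0 0 0 22; 0 0 0 0 22; 0 0 0 0 22; 0 0 0 0 22")

```text
time: 15.0
position: [0.5367, 0.135, 0.0778]
eef_rot: [[0.276, 0.961, -0.0], [0.961, -0.276, -0.0], [-0.0, -0.0, -1.0]]
contact_force: [-4.7, -2.0, 8.0]
finger_gap: 0.0281
```

```bash
python3 -c "
from h import *
q('top10')
from prof import *
print(edges('top7'),edges('top10'))"
```

```text
t 15.0 turn 47.5 tauz 0.0928 j6 0.0953 F [-4.7 -2.   8. ]
t 15.0 pos [0.5367 0.135  0.0778] yaw 73.97 F [-4.65 -1.98  7.98] tau [-0.2396  0.814   0.0928] gap 0.0281 q6 0.387
(np.float64(154.08147947490215), np.float64(153.6415837854147), np.float64(154.06582102179527), np.float64(101.92683199048042)) (np.float64(153.7612689519301), np.float64(153.61609131097794), np.float64(153.90347631275654), np.float64(101.96206320822239))
```

View pics/top10.png

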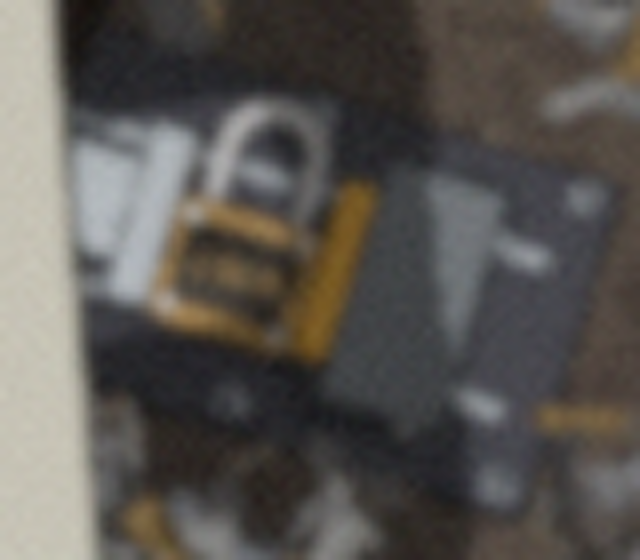

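The joint effort on that last half-degree row isn't comparable with the earlier ones, because the speed changed. The 17 N therefore comes from the measured slope. The padlock and both jaws held still. Releasing and lifting now.

Request:
arm_command(commands="0 0 0 0 40; 0 0 0 0 60; 0 0 0 0 85; 0 0 0 0 85; 0 0 0 0 85")

```text
time: 15.47
position: [0.5368, 0.1351, 0.0773]
eef_rot: [[0.276, 0.961, -0.0], [0.961, -0.276, 0.0], [0.0, -0.0, -1.0]]
contact_force: [0.5, -1.1, 0.0]
finger_gap: 0.0844
```

Request:
arm_command(commands="0 0 -10 0 85; 0 0 -25 0 85; 0 0 -30 0 85; 0 0 -30 0 85; 0 0 -25 0 85")

```text
time: 15.88
position: [0.5369, 0.1351, 0.2004]
eef_rot: [[0.276, 0.961, 0.002], [0.961, -0.276, 0.0], [0.001, 0.002, -1.0]]
contact_force: [0.1, -0.3, -0.8]
finger_gap: 0.0849
```

Request:
arm_command(commands="0 0 0 0 85; 0 0 0 0 85; 0 0 0 0 85")

```text
time: 16.13
position: [0.5366, 0.135, 0.1971]
eef_rot: [[0.276, 0.961, -0.0], [0.961, -0.276, 0.0], [-0.0, -0.0, -1.0]]
contact_force: [-0.6, 1.0, -0.0]
finger_gap: 0.0854
```

```bash
python3 -c "
from h import *
from prof import *
rep('top11');print(edges('top11'))
T,p,d=wshot('w7')
print('w4 mark',knob(cv2.imread('pics/w4.png'),np.load('pics/w4_T.npy'),(285,240,350,315))[1:])
"
```

```text
t 16.13 pos [0.5366 0.135  0.1971] yaw 73.97 F [-0.63  0.96 -0.01] tau [ 0.0236  0.0292 -0.0499] gap 0.0854 q6 0.387
(np.float64(153.6578506231308), np.float64(153.44761514663696), np.float64(153.48466008901596), np.float64(101.86940812319517))
w4 mark (array([0.52050516, 0.14364835, 0.103     ]), np.float64(-35.67529106741043), np.float64(0.030318650596893395))
```

View pics/w7.png

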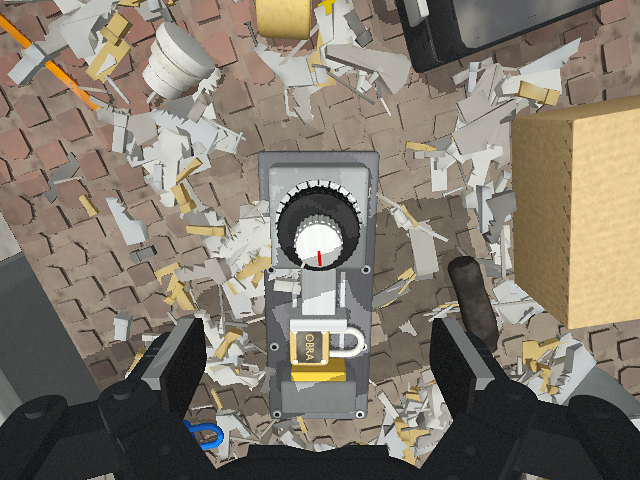

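The final wrist view shows the padlock (310,347) flat between the steel jaw (318,325) and the sprung jaw (318,372), which is against its carrier. I'll check how far the red mark (320,258) actually turned before handing in.

```bash
python3 - <<'E'
from h import *
def ang(tag,box):
    p=cv2.imread(f"pics/{tag}.png");T=np.load(f"pics/{tag}_T.npy");h=cv2.cvtColor(p,cv2.COLOR_BGR2HSV);x0,y0,x1,y1=box
    m=(cv2.inRange(h,(0,150,90),(6,255,255))|cv2.inRange(h,(174,150,90),(180,255,255)))[y0:y1,x0:x1]
    ys,xs=np.nonzero(m);P=np.array([wray(T,x+x0,y+y0,.103)[:2] for x,y in zip(xs,ys)],np.float32)
    v=cv2.fitLine(P,cv2.DIST_L2,0,.01,.01).ravel();return len(P),np.degrees(np.arctan2(v[1],v[0]))%180
print(ang("w2",(300,225,360,285)),ang("w4",(290,250,355,310)),ang("w7",(300,225,345,275)))
E
```

```text
(48, np.float32(126.87368)) (72, np.float32(126.08885)) (40, np.float32(78.03572))
```

The mark turned 48°, matching the 47.5° of gripper roll, and it didn't move at all during the coarse stage. Handing in.

```bash
python3 -c "
from h import *
print(r.finish_job()); rep()"
```

```text
the job is handed in; nothing more can be done
None
the job is handed in; nothing more can be done
```

I clamped the brass padlock and handed the job in at about 16 s. My estimate of the final clamping force is about 17 N, inside the 12–22 N window. That figure is inferred, because I had no direct force reading between jaw and padlock.

- **Coarse nip:** I turned the black outer knob about 101°, until the top camera showed the sprung jaw pushed back 1.5 mm. That corresponds to about 4.7 N. The inner knob's mark stayed put, within 1° across views. I held it there for more than 0.3 s, then released the knob.
- **Fine squeeze:** I turned the silver inner knob alone by 47.5°. The joint-6 effort slope jumped from about 0.0004 to 0.0104 N m per degree at about 43°, showing the sprung jaw had come home. I went about 4° past that point and stopped.
- **Last checks:** The red mark had turned 48°, so the grip did not slip. In the last pictures the padlock lies flat between the jaws. The gripper is open, clear and reading no contact force, and nothing nearby had visibly moved. I did not measure the bystanders' positions.
- **Disagreements:** Wrist torque was too noisy for a precise force figure. Its last reading was 0.245 N m, where I expected about 0.255. The 17 N therefore rests on the effort slope and the stated friction coefficient. The loosest stiffness in the given range would put it nearer 14 N. Image phase correlation for tracking the jaws gave inconsistent results, so I replaced it with edge profiles. My knob-centre helper mis-detected in one view, and I did not use that result.

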